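# Stand the long insole blank against the fence

## Task

Two cork insole blanks lie sloping on the steel pegs of the wooden stand. Push the longer one against the stand's fence so that it pivots on its lower edge and stays standing upright, its foot close up to the fence and its face leaning against it. Do not lift its lower edge off the stand, and leave the shorter blank lying as it is.

Things in the scene. Friction and masses are not known exactly. Their poses are not given: they have to be found in the camera images.
- stand: Fixed stand. Deck x -130 to 40, y -220 to 220 mm, top 12 mm above the bench. Fence 75 mm high, leaning 8 degrees away from the robot. Origin: bench height, middle of the line where fence face meets deck; x points into the fence, y along it. Blanks lie at y about +108 and -108 mm, each on two steel pegs (14 mm thick, tops 49 mm above the bench, x -80 mm, 72 mm apart). Loose chalk at y 0.
- long_blank_center (a point): Centre of the longer cork blank, a loose rigid board 100 (x) by 180 (y) by 12 mm (z), 0.11 to 0.22 kg, in either place. It starts at a 38 degree slope, low edge on the deck near the fence, rising towards the robot over the pegs. x points down the slope, z out of its upper face. Upright, z points into the fence; from a few degrees short of vertical it falls back on the fence by itself.
- long_blank_foot (a point): Middle of the longer blank's lower edge (far corner of its underside), on which it pivots. Starts on the deck, 26 mm before the fence's foot; slides forward when pushed until the fence stops it 12 mm before the fence's foot.
- long_blank_top (a point): Middle of the longer blank's raised edge (near corner of its underside), 100 mm from the lower edge; the place to push. Starts nearest the robot, 74 mm above the bench, overhanging the pegs by 29 mm; it rises to 112 mm when the blank is upright.
- short_blank_center (a point): Centre of the shorter cork blank, 100 by 115 by 12 mm, 0.10 kg, same axes, lying at the same slope in the other place. To be left lying.
Not all that is in view belongs to the job. Leave any blue or purple look-alike of the part that bears long_blank_center alone.

How it is judged (in metres and radians):
At the end, for the whole second after the job is handed in: The longer blank rests on its lower long edge on the deck, about upright (its z 80 to 112 degrees from vertical; flat on the fence is 98), long edge level within 10 degrees and parallel to the fence within 11, its foot at most 24 mm before the fence's foot line (12 mm is fully home) (angle between long_blank_center's own z axis and vertical between 1.4 and 1.95 rad and angle between long_blank_center's own y axis and vertical between 1.4 and 1.75 rad and angle between the y axis of long_blank_center and the y axis of stand, either way round below 0.2 rad and x of long_blank_foot in the frame of stand between -0.024 and 0.005 m and z of long_blank_foot in the frame of stand below 0.025 m and linear speed of long_blank below 0.02 m/s); the robot touches nothing.
It fails at once if the longer blank's lower edge is lifted more than 30 mm off the deck (z of long_blank_foot in the frame of stand above 0.042 m).
It fails at once if the shorter blank is moved by more than 15 mm (distance of short_blank_center from where it was at the start of the episode above 0.015 m).
It also fails if it takes over 35 s, if anything falls off the work surface, if the arm or the gripper's body presses on something with over 40 N, if the wrist force passes 120 N, or if a joint passes its speed limit or range.

## Robot

A 6-joint arm with a two-finger parallel gripper is mounted at the origin on the work surface. World frame = base frame: x ahead of the robot, y to its left, z up, the work surface at z = 0. Lengths are in mm, angles in rad, forces in N, time in s.
With the tool pointing down it reaches from about 350 to 775 mm from the base axis. Payload 7.3 kg.
Tool frame: the origin (TCP) lies at the very end of the fingers, on their centre line; the grasp point (between the pads) lies 19 mm behind it; z points along the fingers, y is the line along which they close (so a half turn about z gives the same grasp; the last joint's range is limited). The gripper opens to 92 mm and grips with 3 to 60 N. Pads are 19 mm wide; open, the fingers measure 130 mm over their backs; the gripper's body (75 mm by 190 mm) begins 47 mm behind the grasp point.
Start: joints at [-1.445, 0.342, 1.524, -0, 1.275, -0.146], TCP at [140.967, -505.74, 226.741] pointing down, gripper open.
Joint ranges: [-2.53, 2.53], [-0.77, 2.02], [0.04, 2.7], [-1, 4.14], [0.28, 2.66], [-3.11, 3.11]. Speed limits (rad/s): [2.57, 2.57, 3.14, 3.14, 3.14, 3.14].

## Interface

Orientations are given as [roll, pitch, yaw] about the fixed x, y, z axes, in that order (R = Rz(yaw) Ry(pitch) Rx(roll)).
In Python, from plant import * gives the robot as it stands.
- The arm moves only by the tool arm_command, never from a script. Its arguments are lists of equal length, an entry for each row: "gripper": the finger opening in mm, from 0 to 91.8; "dp": the shift along the tool's x, y, z in units of 25 mm (1.0 is 25 mm), a list of three; "twist": the turn about the tool's z in units of 5 degrees (1.0 is 5 degrees). A call has exactly 5 rows; each row shifts and turns the commanded pose from where the row before left it, along the tool's axes as they then stand; what a row does not reach is not made up. A row lasts 1/8 s, in which the tool goes at most 62.5 mm and 10.7 degrees, less where a joint would pass 70% of its speed; a pose out of reach is approached as far as the arm can. A call is refused whole if a number of a shift passes 1 or a number of a turn 1, either way. A call with a gripper value outside its range is refused whole. The fingers move at their own pace and stop on an object; the grip force is fixed at half the most. Time passes only in rows, so rows that do not move let the fingers close, or fill a call up. It gives the time, the measured TCP pose, the force, the opening and the grip force at its end, in the units of the state.
- get_obs(): the state, without advancing time (a new reading comes with each control period).
- capture(name): name is "scene" or "top" or "wrist"; returns the picture (384x512x3 uint8, red, green, blue); there is no depth.
- get_calibration(name): a dict with "mtx" (3x3 intrinsics, pixels), "position" and "attitude" of the camera in the world; the wrist camera has in their place "mount" (4x4, takes a point from camera to tool coordinates, whose origin is the TCP and whose axes are the flange's). Camera axes: x right, y down, z forward; pixel columns grow to the right and rows downward; lengths in mm; the calibration is good to about 2 mm. A picture is of the moment at which its call begins: read the wrist's pose just before it. get_calibration takes no time and is no camera call.
- close_job(): hands the job in; it is judged then, once.
The state is a dict: "time": time; "joint_positions": joint angles; "dq": joint speeds; "tau": joint torques, N m; "tool_pos": TCP position; "tcp_rot": TCP orientation; "contact_force": force on the tool from outside, world axes, zero at the start; "moment": the same for the moment, N m; "grip_width": finger opening in mm; "finger_force": force on a finger pad.
Only numpy, scipy, OpenCV 4.12 (cv2) and the standard library are available. Lean on these libraries where they do the work, as an engineer would, in place of code of your own. Each camera call takes 0.05 s, during which the arm holds its last target. There are 200 camera calls.

## Working session

There is one attempt and no reset: what is moved stays moved. The work goes in short steps, Python scripts to look and compute and a tool call to move; the robot and the scene stay as the last step left them, time stands still between calls to the robot, and variables do not carry over. Pictures are saved under pics/ and viewed, at most 10 in all, crops included, and the job is handed in when it is done.

Besides the shell and the picture viewer there is one more tool, called as a command line: name --pt "numbers of a row" for each row, then --argument value for the rest. arm_command: Moves the arm, as the interface text tells. Its arguments: {"type":"object","properties":{"gripper":{"type":"array"},"dp":{"type":"array"},"twist":{"type":"array"}},"required":["gripper","dp","twist"]}

```bash
mkdir -p pics; python3 - <<'E'
from plant import *
import cv2,numpy as np
o=get_obs();print(o['time'],o['tool_pos'],o['tcp_rot'])
a=capture("scene");b=capture("top")
cv2.imwrite('pics/scene.png',a[...,::-1]);cv2.imwrite('pics/top.png',b[...,::-1])
for n in("scene","top"):print(get_calibration(n))
E
```

```text
0.0 [ 140.92783191 -505.32860096  226.05132309] [-3.14011883e+00 -2.34417441e-04  2.71800679e-01]
{'mtx': array([[486.54092531,   0.        , 249.64475148],
       [  0.        , 486.54092531, 194.08953758],
       [  0.        ,   0.        ,   1.        ]]), 'position': array([1419.56674953,  495.66132355,  763.64836502]), 'attitude': array([-2.15222235, -0.00722804,  2.08846164])}
{'mtx': array([[378.01048829,   0.        , 256.71167041],
       [  0.        , 378.01048829, 193.32192605],
       [  0.        ,   0.        ,   1.        ]]), 'position': array([ 443.32021397,   -8.14002861, 1010.76398109]), 'attitude': array([-3.05397509, -0.01645249, -1.59721962])}
```

View pics/top.png

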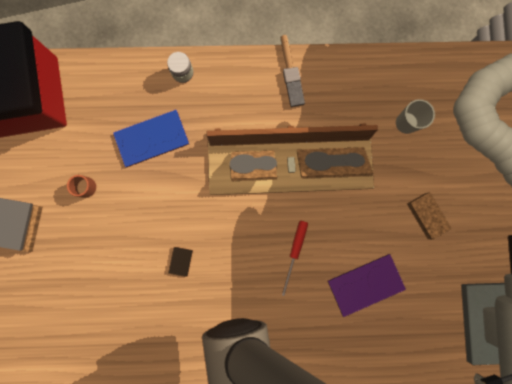

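View pics/scene.png

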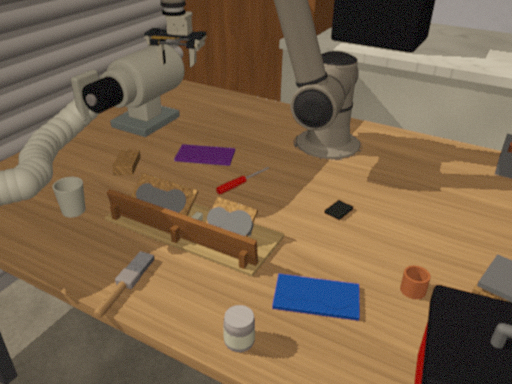

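The top view shows these boards:
- Cork at about (335,162), on the stand, 73 px long. This is the longer blank.
- Cork at about (253,166), on the stand, 47 px long. This is the shorter blank.
- Blue board at (150,138) and purple board at (367,285), both off the stand, so they are look-alikes.
- Small cork block at (430,215), off the stand.

The right-hand board fits the description. I'll confirm it in a crop and measure it.

```bash
cat > h.py <<'E'
from plant import *
import cv2,numpy as np
from scipy.spatial.transform import Rotation as R
def cast(n,uv,z):
    c=get_calibration(n);d=R.from_euler('xyz',c['attitude']).as_matrix()@np.linalg.inv(c['mtx'])@[uv[0],uv[1],1]
    p=np.array(c['position']);return p+d*(z-p[2])/d[2]
E
python3 - <<'E'
from h import *
b=cv2.imread('pics/top.png')
c=cv2.resize(b[115:205,195:390],None,fx=4,fy=4,interpolation=cv2.INTER_CUBIC);cv2.imwrite('pics/crop.png',c)
for n,uv,z in[("deckL",(208,193),12),("deckR",(373,187),12),("longL",(299,177),74),("longR",(371,176),74),("shL",(231,180),74),("shR",(277,179),74)]:print(n,cast("top",uv,z).round(1))
E
```

```text
deckL [534.7 102.   12. ]
deckR [ 539.8 -337.8   12. ]
longL [ 563.5 -132.6   74. ]
longR [ 561.7 -313.8   74. ]
shL [560.1  37.5  74. ]
shR [559.8 -77.4  74. ]
```

View pics/crop.png

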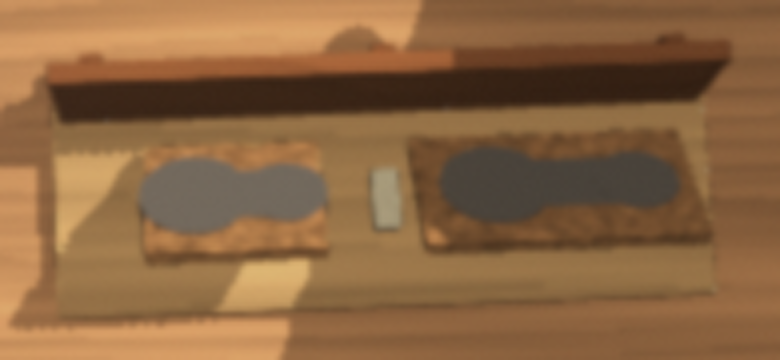

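The crop confirms the long blank on the right: raised edge from (302,177.5) to (373,175.3) in full-image pixels. The fence foot line runs from (210.5,145.5) to (370.5,140). The deck's front corners are (209.3,194.8) and (374,188.3).

```bash
python3 - <<'E'
from h import *
P=lambda u,v,z:cast("top",(195+u/4,115+v/4),z)
dl,dr,fl,fr=P(57,319,12),P(716,293,12),P(62,122,12),P(702,100,12)
a,b=P(428,250,74),P(712,241,74);a2,b2=P(428,250,83),P(712,241,83)
s=P(148,263,74),P(326,256,74)
for n,v in dict(dl=dl,dr=dr,fl=fl,fr=fr,a=a,b=b,a2=a2,b2=b2,s0=s[0],s1=s[1]).items():print(n,v.round(1))
for p,q in((dl,dr),(fl,fr),(a,b),s):
  d=p-q;print('yaw',-np.arctan2(d[0],d[1]),np.linalg.norm(d))
yaw=-np.arctan2(*(dl-dr)[:2]);ex=np.array([np.cos(yaw),np.sin(yaw)]);ey=np.array([-ex[1],ex[0]])
O=(dl+dr)[:2]/2+130*ex;O2=(fl+fr)[:2]/2;print('O',O,O2)
m=(a+b)[:2]/2-O;print('long top in stand',m@ex,m@ey)
E
```

```text
dl [529.9  98.8  12. ]
dr [ 536.4 -340.3   12. ]
fl [662.2  93.4  12. ]
fr [ 667.4 -337.8   12. ]
a [ 562.1 -140.1   74. ]
b [ 563.4 -318.9   74. ]
a2 [ 560.9 -138.8   83. ]
b2 [ 562.3 -315.9   83. ]
s0 [558.2  35.   74. ]
s1 [559.9 -76.1  74. ]
yaw 0.014622668586721886 439.131891834495
yaw 0.012098465381001244 431.26764459577157
yaw 0.007556431117955091 178.84648153029278
yaw 0.015190257807844687 111.14898145932675
O [ 663.14275193 -118.85053665] [ 664.76926875 -122.21098189]
long top in stand -101.99389093034365 -109.16229144854044
```

arm_command --gripper '[80,80,80,80,80]' --pt "0 0 0" --pt "0 0 0" --pt "0 0 0" --pt "1 -0.7 0" --pt "1 -0.7 0" --twist '[1,1,1,0,0]'

```text
time: 0.72
tool_pos: [190.9, -469.7, 226.2]
tcp_rot: [-3.141, 0.0, 0.009]
contact_force: [0.1, 0.5, 0.0]
grip_width: 80.1
finger_force: 0.0
```

arm_command --gripper '[80,80,80,80,80]' --pt "1 -0.7 0" --pt "1 -0.7 0" --pt "1 -0.7 0" --pt "1 -0.7 0" --pt "1 -0.7 0" --twist '[0,0,0,0,0]'

```text
time: 1.35
tool_pos: [315.4, -380.7, 226.4]
tcp_rot: [-3.141, 0.0, 0.01]
contact_force: [-0.4, -0.5, -0.2]
grip_width: 80.3
finger_force: 0.0
```

arm_command --gripper '[80,80,80,80,80]' --pt "1 -0.7 0" --pt "1 -0.7 0" --pt "1 -0.7 0" --pt "1 -0.7 0" --pt "1 -0.7 0" --twist '[0,0,0,0,0]'

```text
time: 1.98
tool_pos: [439.5, -291.9, 226.3]
tcp_rot: [-3.141, 0.001, 0.01]
contact_force: [-0.4, 0.1, -0.2]
grip_width: 80.0
finger_force: 0.0
```

arm_command --gripper '[80,80,80,80,80]' --pt "0.8 -0.6 0.6" --pt "0.8 -0.6 0.6" --pt "0.8 -0.6 0.8" --pt "0.8 -0.6 0.8" --pt "0 0 1" --twist '[0,0,0,0,0]'

```text
time: 2.6
tool_pos: [519.4, -230.8, 130.8]
tcp_rot: [3.142, -0.0, 0.012]
contact_force: [-0.7, -0.4, -0.6]
grip_width: 80.5
finger_force: 0.0
```

arm_command --gripper '[80,80,80,80,80]' --pt "0 -0.1 0.8" --pt "0 0 0.8" --pt "0 0 0.8" --pt "0 0 0.4" --pt "0 0 0" --twist '[0,0,0,0,0]'

```text
time: 3.22
tool_pos: [517.9, -229.3, 61.1]
tcp_rot: [-3.141, 0.001, 0.01]
contact_force: [-0.1, -0.3, 0.5]
grip_width: 80.1
finger_force: 0.0
```

```bash
python3 - <<'E'
from h import *
a=capture("top")[100:220,190:400,::-1];s=capture("scene")[150:280,80:290,::-1]
a=cv2.resize(a,(630,360));cv2.imwrite('pics/c2.png',np.vstack([a[:,:],cv2.resize(s,(630,240))]))
o=get_obs();print(o['tool_pos'],o['contact_force'])
E
```

```text
[ 518.57141706 -229.69139569   62.25824665] [-0.41800967 -0.24824092 -0.95676806]
```

View pics/c2.png

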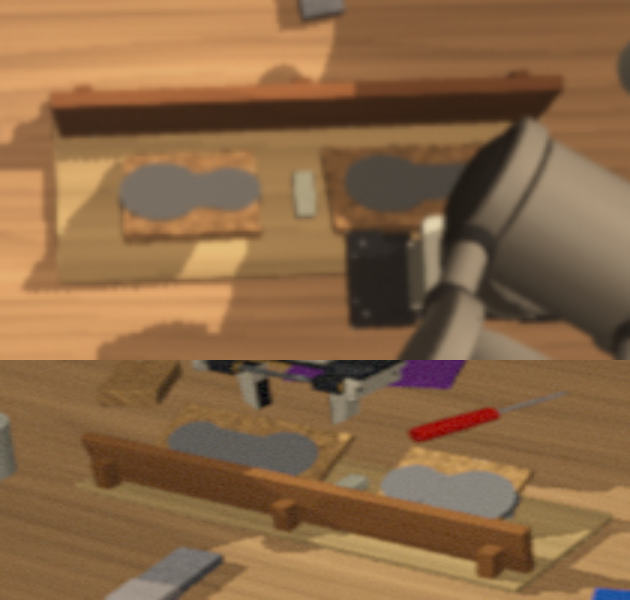

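The gripper is in front of the raised edge, with both fingers open and clear of it. Next I go a little lower and push.

arm_command --gripper '[80,80,80,80,80]' --pt "0.4 0 0.32" --pt "0.4 0 0" --pt "0.2 0 0" --pt "0.2 0 0" --pt "0.2 0 0" --twist '[0,0,0,0,0]'

```text
time: 3.95
tool_pos: [553.3, -229.0, 53.7]
tcp_rot: [-3.142, 0.0, 0.01]
contact_force: [-0.5, 0.9, -0.5]
grip_width: 80.0
finger_force: 0.6
```

arm_command --gripper '[80,80,80,80,80]' --pt "0.15 0 0" --pt "0.15 0 0" --pt "0.15 0 0" --pt "0.15 0 0" --pt "0 0 0" --twist '[0,0,0,0,0]'

```text
time: 4.58
tool_pos: [568.5, -229.0, 53.7]
tcp_rot: [3.141, -0.0, 0.01]
contact_force: [-0.2, 0.9, -1.0]
grip_width: 79.9
finger_force: 0.3
```

```bash
python3 - <<'E'
from h import *
s=capture("scene")[150:250,80:280,::-1]
cv2.imwrite('pics/c3.png',cv2.resize(s,(800,400),interpolation=cv2.INTER_CUBIC))
o=get_obs();print(o['tool_pos'],o['contact_force'])
E
```

```text
[ 568.33363166 -228.93940053   53.66634859] [-1.40051274 -0.21984952 -1.04051656]
```

View pics/c3.png

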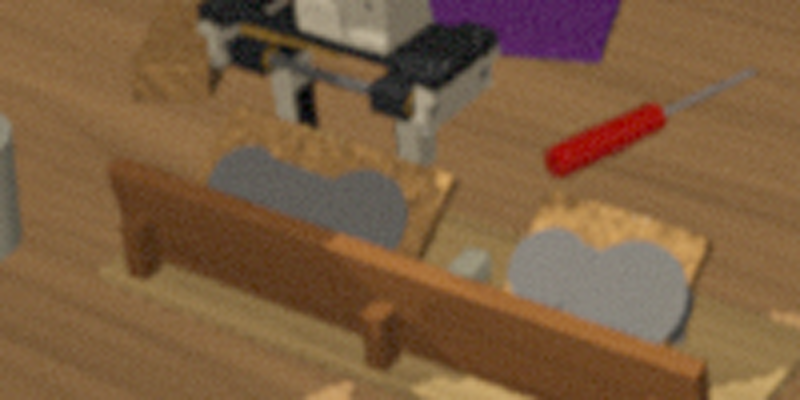

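The fingers are against the raised edge, the blank is sliding forward, and the force is about 1 N. I keep pushing and rise with the edge.

arm_command --gripper '[80,80,80,80,80]' --pt "0.2 0 -0.1" --pt "0.2 0 -0.1" --pt "0.2 0 -0.1" --pt "0.2 0 -0.1" --pt "0.2 0 -0.1" --twist '[0,0,0,0,0]'

```text
time: 5.25
tool_pos: [593.6, -228.9, 66.9]
tcp_rot: [3.141, -0.001, 0.01]
contact_force: [-1.3, -0.2, 1.1]
grip_width: 80.1
finger_force: 0.9
```

```bash
python3 - <<'E'
from h import *
s=capture("scene")[150:250,80:280,::-1]
cv2.imwrite('pics/c4.png',cv2.resize(s,(800,400),interpolation=cv2.INTER_CUBIC))
o=get_obs();print(o['tool_pos'],o['contact_force'])
E
```

```text
[ 594.60017663 -228.9953383    67.21264864] [-1.47303245 -0.43231582  1.38220758]
```

View pics/c4.png

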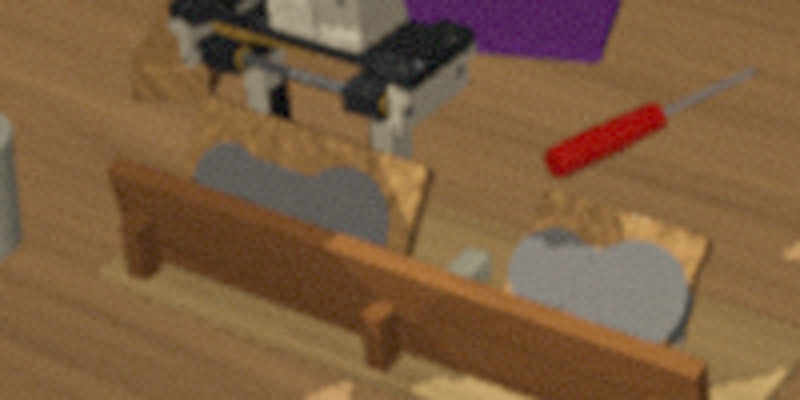

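The blank is pivoting and the fingers are still behind its edge. I continue.

arm_command --gripper '[80,80,80,80,80]' --pt "0.2 0 -0.15" --pt "0.2 0 -0.15" --pt "0.2 0 -0.15" --pt "0.2 0 -0.1" --pt "0.2 0 -0.1" --twist '[0,0,0,0,0]'

```text
time: 5.92
tool_pos: [618.6, -228.4, 82.6]
tcp_rot: [3.141, -0.0, 0.01]
contact_force: [-0.0, -0.6, -0.1]
grip_width: 80.0
finger_force: 0.1
```

```bash
python3 - <<'E'
from h import *
s=capture("scene")[150:250,80:280,::-1]
cv2.imwrite('pics/c5.png',cv2.resize(s,(800,400),interpolation=cv2.INTER_CUBIC))
o=get_obs();print(o['tool_pos'],o['contact_force'])
E
```

```text
[ 619.31943422 -228.48248333   82.98859416] [-0.46668031 -0.04826455 -0.3941344 ]
```

View pics/c5.png

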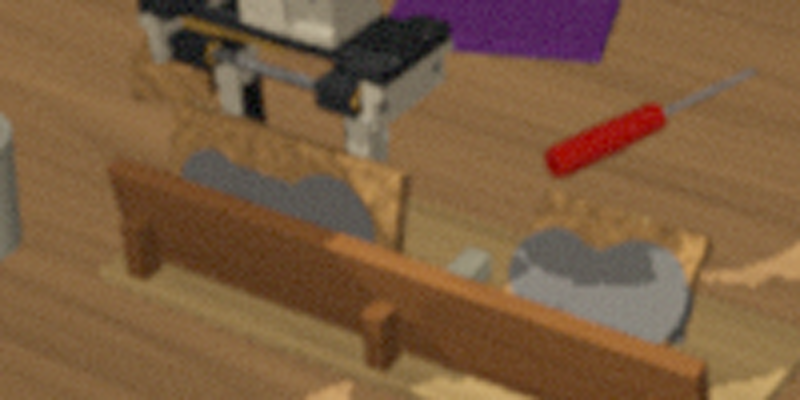

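The blank is at about 75° and its edge is parallel to the fence. Last stretch.

arm_command --gripper '[80,80,80,80,80]' --pt "0.2 0 0" --pt "0.2 0 0" --pt "0.2 0 0" --pt "0.2 0 0" --pt "0.2 0 0" --twist '[0,0,0,0,0]'

```text
time: 6.6
tool_pos: [643.6, -228.2, 82.4]
tcp_rot: [3.142, -0.0, 0.01]
contact_force: [-1.1, -0.6, -0.4]
grip_width: 80.2
finger_force: 0.0
```

arm_command --gripper '[80,80,80,80,80]' --pt "0.1 0 0" --pt "0.1 0 0" --pt "0 0 0" --pt "0 0 0" --pt "0 0 0" --twist '[0,0,0,0,0]'

```text
time: 7.22
tool_pos: [648.1, -228.2, 82.5]
tcp_rot: [3.142, 0.0, 0.01]
contact_force: [-0.1, -0.1, 0.2]
grip_width: 79.7
finger_force: 0.0
```

```bash
python3 - <<'E'
from h import *
s=capture("scene")[150:250,80:280,::-1]
cv2.imwrite('pics/c6.png',cv2.resize(s,(800,400),interpolation=cv2.INTER_CUBIC))
o=get_obs();print(o['tool_pos'],o['contact_force'])
E
```

```text
[ 648.12687743 -228.19685135   82.49814827] [-0.49849969  0.2604679   1.11541488]
```

View pics/c6.png

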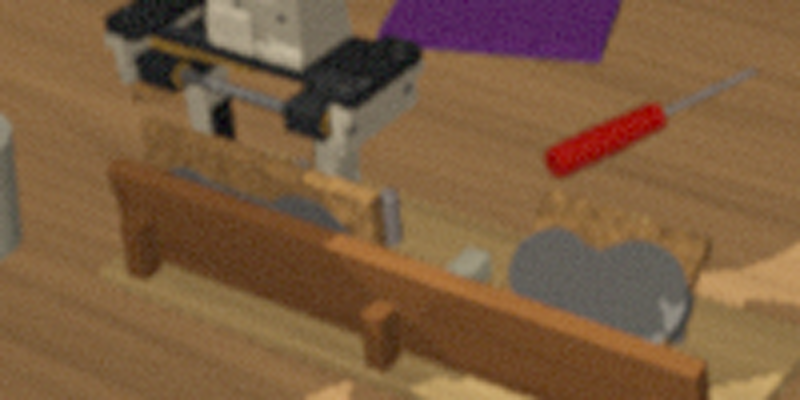

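The blank looks about upright. I'll nudge it a little further until there's contact force from the fence, to be sure it's home.

arm_command --gripper '[80,80,80,80,80]' --pt "0.1 0 0" --pt "0.1 0 0" --pt "0 0 0" --pt "0 0 0" --pt "0 0 0" --twist '[0,0,0,0,0]'

```text
time: 7.9
tool_pos: [653.2, -228.1, 82.5]
tcp_rot: [3.142, 0.0, 0.01]
contact_force: [-0.3, 0.5, 0.3]
grip_width: 80.3
finger_force: 0.0
```

arm_command --gripper '[80,80,80,80,80]' --pt "0.08 0 0" --pt "0.08 0 0" --pt "0 0 0" --pt "0 0 0" --pt "0 0 0" --twist '[0,0,0,0,0]'

```text
time: 8.52
tool_pos: [654.6, -228.1, 82.3]
tcp_rot: [-3.141, 0.006, 0.01]
contact_force: [-10.5, -0.2, 4.4]
grip_width: 80.4
finger_force: 5.5
```

```bash
python3 - <<'E'
from h import *
s=capture("scene")[150:250,80:280,::-1]
a=capture("top")[110:200,190:390,::-1]
cv2.imwrite('pics/c7.png',np.vstack([cv2.resize(x,(600,290),interpolation=cv2.INTER_CUBIC) for x in(s,a)]))
o=get_obs();print(o['tool_pos'],o['contact_force'])
E
```

```text
[ 654.60717548 -228.10499063   82.31962799] [-11.33543081  -0.48613818   5.22580089]
```

View pics/c7.png

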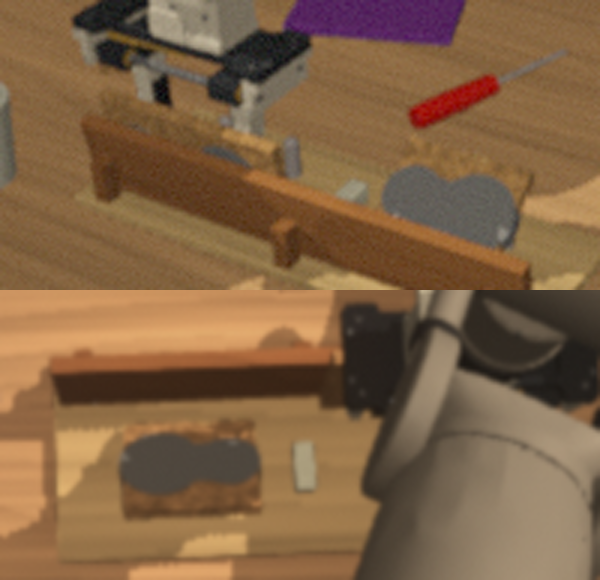

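The fence is now taking 11 N, so the blank is flat against it, and the short blank hasn't moved. I back off slowly at the start, straight back.

arm_command --gripper '[80,80,80,80,80]' --pt "-0.15 0 0" --pt "-0.2 0 0" --pt "-0.4 0 0" --pt "-0.8 0 0" --pt "-1 0 0" --twist '[0,0,0,0,0]'

```text
time: 9.25
tool_pos: [592.7, -228.6, 82.4]
tcp_rot: [3.141, -0.0, 0.01]
contact_force: [-0.2, -0.2, 0.7]
grip_width: 80.4
finger_force: 0.0
```

arm_command --gripper '[80,80,80,80,80]' --pt "-1 0 -1" --pt "-1 0 -1" --pt "-1 0 -1" --pt "-1 0 0" --pt "-1 0 0" --twist '[0,0,0,0,0]'

```text
time: 9.88
tool_pos: [467.4, -229.9, 158.0]
tcp_rot: [3.141, -0.001, 0.01]
contact_force: [1.2, 0.5, 0.1]
grip_width: 80.0
finger_force: 0.0
```

```bash
python3 - <<'E'
from h import *
s=capture("scene")[150:250,80:280,::-1]
a=capture("top")[110:200,190:390,::-1]
cv2.imwrite('pics/c8.png',np.vstack([cv2.resize(x,(600,290),interpolation=cv2.INTER_CUBIC) for x in(s,a)]))
o=get_obs();print(o['tool_pos'],o['contact_force'],o['time'])
E
```

```text
[ 466.28686428 -229.66811486  157.77039618] [-0.00998449  0.47942303 -0.46484726] 9.975
```

View pics/c8.png

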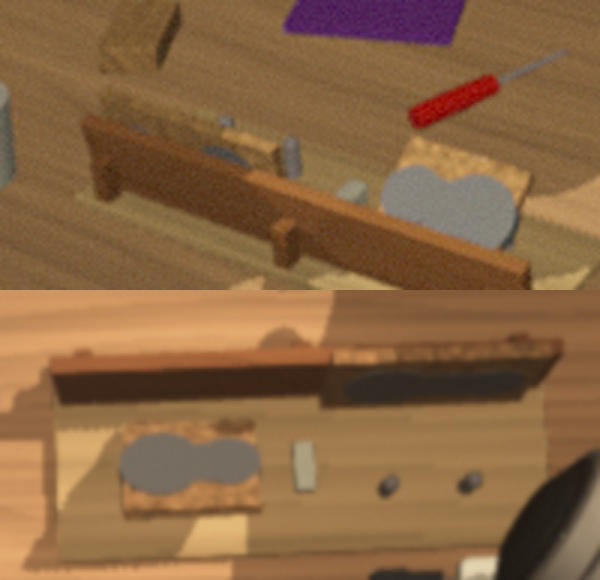

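The long blank stands against the fence, with its foot line at the fence foot (crop row ~404 against ~392, about 12 mm). The pegs are bare, the short blank is where it was and the arm is clear.

```bash
python3 -c "
from plant import *
print(close_job())"
```

```text
the job is handed in; nothing more can be done
None
```

The longer blank is standing upright against the fence, the shorter one was left lying as it was, and the job was handed in at about 10 s; the hand-in returned no verdict.

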